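# Make up the rabbit kit and the guinea-pig kit

### The arm

A 6-joint arm with a two-finger parallel gripper is mounted at the origin on the work surface. World frame = base frame: x ahead of the robot, y to its left, z up, the work surface at z = 0. Lengths are in mm, angles in rad, forces in N, time in s.
With the tool pointing down it reaches from about 275 to 750 mm from the base axis. Payload 10.2 kg.
Tool frame: the origin (TCP) lies at the centre of the arm's flange, where the gripper is bolted on; the fingertips stand 173 mm ahead of it and the grasp point (between the pads) lies 155 mm ahead of it; z points along the fingers, y is the line along which they close (so a half turn about z gives the same grasp; the last joint's range is limited). The gripper opens to 85 mm and grips with 20 to 120 N. Pads are 22 mm wide; open, the fingers measure 114 mm over their backs; the gripper's body (76 mm by 85 mm) begins 54 mm behind the grasp point. The pads swing forward as they close: fully open they stand 13 mm farther back than shut.
Start: joints at [-1.34, 0.313, 1.498, -0, 1.331, -0.223], TCP at [230.141, -471.877, 404.694] pointing down, gripper open.
Joint ranges: [-2.94, 2.94], [-0.97, 2.17], [0.19, 2.56], [-1.23, 4.37], [0.02, 3.11], [-2.88, 2.88]. Speed limits (rad/s): [2.39, 2.39, 3.01, 3.14, 3.14, 3.14].

### API

Orientations are given as a unit quaternion [w, x, y, z].
In Python, from rig import status, capture, camera_info, ticket gives the robot as it stands.
- The arm moves only by the shell command python3 -m crank 'ROWS' [FORCE]. ROWS is JSON, a list of rows, each a list of 7 numbers: the shift along the tool's x, y, z as a fraction of full scale, then the turn, a rotation vector about the tool's x, y, z as a fraction of full scale, then the closure, from 0 (fully open) to 1 (shut). A call has 1 to 12 rows; each row is the pose to reach, as a shift and turn from the pose commanded when the call began, along the tool's axes at that moment; what a row does not reach only later rows make up. Full scale, the value 1, is 0.1 m for a shift and 45 degrees for a turn. A row lasts 1/10 s, in which the tool goes at most 50 mm and 8.59 degrees, less where a joint would pass 70% of its speed; a pose out of reach is approached as far as the arm can. A call with a number of a shift or a turn outside -1 to 1 is refused whole. A call with a gripper value outside its range is refused whole. The fingers move at their own pace and stop on an object; FORCE is the grip in N (left out, the last holds). Time passes only in rows, so rows that repeat a pose let the fingers close. It gives the time, the measured TCP pose, the force, the opening and the grip force at its end, in the units of the state.
- status.sense(): the state, without advancing time (a new reading comes with each control period).
- capture(name): name is "scene" or "top" or "wrist"; returns (picture, depth): 400x640x3 uint8, red, green, blue; 400x640 float32, mm along the optical axis (not along the pixel's ray), 0 where there is no reading.
- camera_info(name): a dict with "K" (3x3 intrinsics, pixels), "D" ([k1, k2, p1, p2, k3] as OpenCV has them; the pictures are not rectified), "camera_from_world" (4x4, takes a point from world to camera coordinates). Camera axes: x right, y up, looking along -z (the intrinsics and any distortion apply to the point x, -y, -z); pixel columns grow to the right and rows downward; lengths in mm; the calibration is good to about 2 mm. A picture is of the moment at which its call begins: read the wrist's pose just before it. camera_info takes no time and is no camera call; for the wrist camera it gives the pose at the moment of the call.
- ticket.finish_job(): hands the job in; it is judged then, once.
The state is a dict: "time_s": time; "joints": joint angles; "dq": joint speeds; "tau": joint torques, N m; "eef_pos": TCP position; "ee_rot": TCP orientation; "force": force on the tool from outside, world axes, zero at the start; "wrist_torque": the same for the moment, N m; "grip_width": opening from 0.0 (shut) to 1.0 (fully open); "grip_force": force on a finger pad.
Only numpy, scipy, OpenCV 4.12 (cv2) and the standard library are available. Lean on these libraries where they do the work, as an engineer would, in place of code of your own. Each camera call takes 0.05 s, during which the arm holds its last target. There are 200 camera calls.

### The job

Make up two pet kits, one item at a time. First the rabbit kit: stand the yellow dish flat in the red tray, then stand the apple-wood chew toy upright in that dish. Then the guinea-pig kit: lay the green comb flat in the open part of the blue tray and, last of all, press the glass drip bottle upright down into the tray's chrome spring clip until it stands fully home with the spring gate closed on it; set ceramic and glass down without dropping them, keep the bottle upright, and leave the white dish and the orange hay rack where they stand.

Things in the scene. Friction and masses are not known exactly. Their poses are not given: they have to be found in the camera images.
- red_tray: Red open plastic tray, fixed, 250 (its x) x 150 (its y) mm outside, walls 20 mm high and 5 mm thick, floor top 5 mm above its origin. Origin: centre of the underside; z up. Its yaw is within 0.2 rad of the world axes; it may be left or right of the blue tray.
- blue_tray: Blue open plastic tray, same size and build as the red one, fixed. Its end at +x carries the chrome clip; its open part for the comb is the rest of the floor (the centre of the comb belongs between x = -100 and 0 mm in the tray frame; -60 mm, lying crosswise, leaves good finger room). Origin: centre of the underside; z up.
- clip: Chrome spring clip on the blue tray floor, axes as the tray. Origin: on the tray floor (5 mm above the tray origin) on the clipped bottle axis. Fixed back, face at x = +18 mm; side plates at y = +/-26; sprung gate on the -x side. All flare at the top: mouth about 57 mm in x (+/-29), 65 in y; height up to 56 mm. The bottle foot, pushed straight down, drives the gate open: no need to hold it.
- gate (a joint): Spring gate of the clip, a steel paddle 36 mm wide sliding along the clip's x. 0 = shut (its face 30 mm from the back), grows in m as it opens towards the clip's -x, at most 0.025. Spring 2 N when shut, plus 0.25 N per mm. About 0.006 with the bottle seated between gate and back. Pushing the bottle past it takes 5 to 15 N.
- yellow_dish: Loose yellow ceramic dish, round, 66 mm outside diameter, 34 mm high, wall 5 mm (inside 56 mm), inner floor 6 mm up, about 0.16 kg. Origin: centre of the underside; z up. Can be gripped across its whole diameter.
- chew_toy: Loose carved apple-wood chew toy standing upright, 60 mm high, waisted: foot 32 mm diameter, waist 20 mm, straight round head 28 mm diameter from 34 to 60 mm up. About 0.04 kg. Origin: centre of the underside; z up. Grip it by the head, so that the fingers stay above the dish rim.
- comb: Loose green comb lying flat, 100 mm long (its x), 36 mm wide (its y, teeth to -y), 12 mm thick, about 0.04 kg. Origin: centre of the underside; z up. Grip it across its width.
- bottle: Loose glass drip bottle standing upright: glass body 36 mm diameter up to 82 mm, foot edge chamfered 3 mm, blue cap 31 mm diameter up to 106 mm, steel drip tube up to 122 mm. About 0.16 kg. Origin: centre of the underside; z up. Grip the glass above 60 mm, so that the fingers stay above the clip.
- white_dish: Loose white ceramic dish, same shape and size as the yellow one; not wanted, leave it alone. Origin: centre of the underside.
- hay_rack: Loose orange plastic hay rack, 76 (x) x 46 (y) x 70 mm high; not wanted, leave it alone. Origin: centre of the underside.
Mind the look-alikes: they are no part of the job. Several things look just like the chew_toy: the one meant starts farthest to the robot's right.

How it is judged:
By the outcome, as a careful person would: the job done as asked, in the order asked, and still so for the second after the job is handed in, with the robot touching nothing.
It also fails if it takes over 118 s, if anything falls off the work surface, if the arm or the gripper's body presses on something with over 40 N, if the wrist force passes 120 N, or if a joint passes its speed limit or range.

## Working session

There is one attempt and no reset: what is moved stays moved. The work goes in short steps, Python scripts to look and compute and a shell command to move; the robot and the scene stay as the last step left them, time stands still between calls to the robot, and variables do not carry over. Pictures are saved under pics/ and viewed, at most 14 in all, crops included, and the job is handed in when it is done.

```bash
ls; mkdir -p pics; python3 - <<'E'
from rig import status,capture,camera_info
import cv2,numpy as np
s=status.sense();print(s)
for n in("scene","top"):
    i=camera_info(n);print(n,i)
    p,d=capture(n);cv2.imwrite(f'pics/{n}0.png',p[...,::-1]);np.save(f'pics/{n}0d.npy',d)
    print((d==0).mean())
E
```

```text
pics
{'time_s': 0.0, 'joints': array([-1.34042752e+00,  3.13408049e-01,  1.49846462e+00, -5.11832985e-06,
        1.33098684e+00, -2.23425189e-01]), 'dq': array([ 3.35694696e-05,  8.92685838e-04,  1.57965571e-04, -3.15526065e-04,
       -7.06945540e-04,  2.45264126e-03]), 'tau': array([-2.02954601e-03, -4.12272727e+01, -2.59746730e+01, -3.82547305e-04,
        3.97802331e-03, -1.60205724e-05]), 'eef_pos': array([ 230.11362509, -471.82513945,  404.14603478]), 'ee_rot': array([-6.33413891e-04,  9.74368789e-01,  2.24955689e-01, -4.68465936e-06]), 'force': array([-0.64494726,  0.28858919,  0.33803051]), 'wrist_torque': array([ 0.00880195, -0.01519518,  0.00566412]), 'grip_force': 0.0, 'grip_width': 0.9979183327795123}
scene {'K': array([[402.53241335,   0.        , 319.96863939],
       [  0.        , 402.53241335, 202.73811316],
       [  0.        ,   0.        ,   1.        ]]), 'D': array([-0.05788231,  0.        ,  0.        ,  0.        ,  0.        ]), 'camera_from_world': array([[ 8.37049391e-01,  5.46688171e-01, -2.19171246e-02,
        -4.63381997e+02],
       [-3.40050745e-01,
[... 160 characters left out ...]
00000e+00,  0.00000000e+00,  0.00000000e+00,
         1.00000000e+00]])}
0.0039375
top {'K': array([[362.87455074,   0.        , 321.26146596],
       [  0.        , 362.87455074, 197.01326529],
       [  0.        ,   0.        ,   1.        ]]), 'D': array([-0.02027404,  0.        ,  0.        ,  0.        ,  0.        ]), 'camera_from_world': array([[ 1.53299750e-02, -9.99870148e-01, -4.96770179e-03,
         5.67255148e+00],
       [ 9.97516640e-01,  1.49519406e-02,  6.88258112e-02,
        -5.61869692e+02],
       [-6.87425973e-02, -6.01046316e-03,  9.97616324e-01,
        -1.03445766e+03],
       [ 0.00000000e+00,  0.00000000e+00,  0.00000000e+00,
         1.00000000e+00]])}
0.00403125
```

View pics/top0.png

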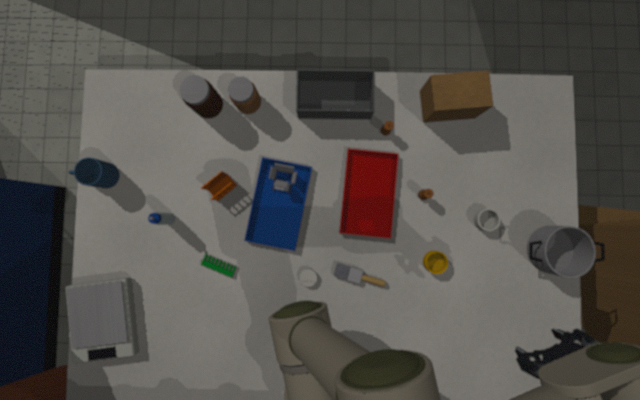

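View pics/scene0.png

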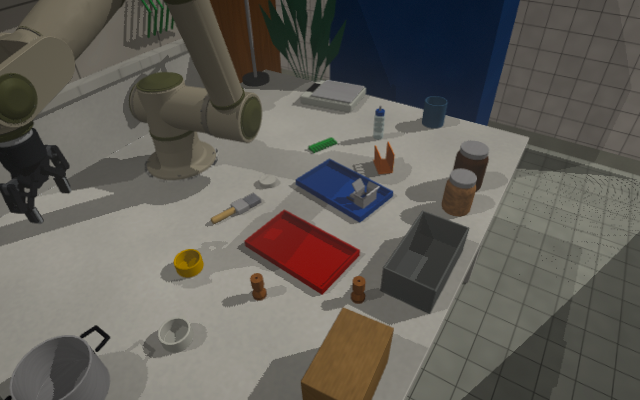

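The top view shows the red tray at (369,193), the blue tray at (280,203) with the clip at (283,176), the yellow dish at (435,262) and the comb at (218,265). The bottle is at (155,218), the hay rack at (218,186) and the white dish at (487,220).

There are two chew-toy look-alikes, at top (387,128) and (426,194). In the scene view they are at (358,289) and (258,286). Image right in the top view is the robot's right, so (426,194) fits, provided no third one is hidden. I'll confirm that in a crop.

```bash
cat > h.py <<'E'
import numpy as np,cv2
from rig import status,capture,camera_info
from scipy.spatial.transform import Rotation as R
def rays(info,px):
    n=cv2.undistortPoints(np.float64(px).reshape(-1,1,2),info['K'],info['D']).reshape(-1,2)
    T=info['camera_from_world'];A=T[:3,:3].T
    d=np.c_[n[:,0],-n[:,1],-np.ones(len(n))]@A.T
    return -A@T[:3,3],d
def plane(info,px,z):
    o,d=rays(info,px);return o+d*((z-o[2])/d[:,2])[:,None]
def tri(i1,p1,i2,p2):
    o1,d1=rays(i1,[p1]);o2,d2=rays(i2,[p2]);d1,d2=d1[0],d2[0]
    t=np.linalg.lstsq(np.c_[d1,-d2],o2-o1,rcond=None)[0]
    a,b=o1+t[0]*d1,o2+t[1]*d2;return (a+b)/2,np.linalg.norm(a-b)
def cloud(info,depth,mask):
    v,u=np.nonzero((mask>0)&(depth>0));o,d=rays(info,np.c_[u,v]);return o+d*depth[v,u][:,None]
def mask(rgb,lo,hi,box=None):
    m=cv2.inRange(cv2.cvtColor(rgb,cv2.COLOR_RGB2HSV),np.array(lo),np.array(hi))
    if box: k=np.zeros_like(m);x0,y0,x1,y1=box;k[y0:y1,x0:x1]=255;m&=k
    n,l,s,_=cv2.connectedComponentsWithStats(m)
    return np.uint8(l==1+np.argmax(s[1:,4]))*255 if n>1 else m
def rel(x,y,z,yaw=None):
    """yaw: world direction of tool y (closing line), mod pi; prints turn and shift (after turn), in full scales"""
    s=status.sense();r=R.from_quat(np.roll(s['ee_rot'],-1));M=r.as_matrix()
    if yaw is None: yaw=np.arctan2(M[1,1],M[0,1])
    Y=np.array([np.cos(yaw),np.sin(yaw),0])
    if Y@M[:,1]<0:Y=-Y
    Z=np.array([0,0,-1.]);G=np.c_[np.cross(Y,Z),Y,Z]
    print('turn',((r.inv()*R.from_matrix(G)).as_rotvec()/(np.pi/4)).round(3),'j6',s['joints'][5].round(2))
    dp=np.array([x,y,z])-s['eef_pos']
    print('shift now-axes',(M.T@dp/100).round(3),'shift after turn',(G.T@dp/100).round(3),'t',s['time_s'])
E
python3 - <<'E'
from h import *
I={n:camera_info(n) for n in('scene','top')}
P={n:cv2.imread(f'pics/{n}0.png')[...,::-1] for n in I}
D={n:np.load(f'pics/{n}0d.npy') for n in I}
C={'yellow':((22,120,60),(32,255,255),None,None),'green':((45,100,40),(80,255,255),(190,240,250,290),(300,130,345,160)),
'red':((0,180,60),(6,255,255),None,None),'blue':((108,150,40),(122,255,255),(230,140,330,260),(280,150,400,225)),
'toyA':((5,100,30),(16,255,255),(410,180,440,210),(240,265,275,305)),'toyB':((5,100,30),(16,255,255),(375,115,400,140),(345,270,372,305)),
'cap':((100,120,40),(125,255,255),(140,205,170,230),(370,100,390,118))}
for k,(lo,hi,bt,bs) in C.items():
  for n,b in(('top',bt),('scene',bs)):
    m=mask(np.ascontiguousarray(P[n]),lo,hi,b);c=cloud(I[n],D[n],m)
    print(k,n,(m>0).sum(),'bbox',cv2.boundingRect(m),'med',np.median(c,0).round(1),'min',np.percentile(c,3,axis=0).round(),'max',np.percentile(c,97,axis=0).round())
a=cv2.resize(P['top'][110:220,365:515],None,fx=5,fy=5,interpolation=3)
cv2.imwrite('pics/crop1.png',a[...,::-1])
E
```

```text
yellow top 392 bbox (424, 251, 24, 23) med [ 378.3 -319.4    7.6] min [ 353. -342.    2.] max [ 406. -285.   35.]
yellow scene 633 bbox (174, 249, 30, 28) med [ 378.5 -315.1   19.2] min [ 353. -347.    4.] max [ 414. -288.   35.]
green top 306 bbox (202, 254, 34, 23) med [357.1 310.3  10.6] min [335. 267.   3.] max [382. 353.  15.]
green scene 186 bbox (309, 138, 28, 15) med [361.8 308.5  10.3] min [337. 262.   3.] max [388. 351.  15.]
red top 3657 bbox (340, 150, 57, 88) med [ 579.  -126.3    4.4] min [ 462. -194.    1.] max [692. -56.  19.]
red scene 4360 bbox (246, 211, 113, 83) med [ 595.9 -130.5    6.1] min [ 459. -204.    3.] max [701. -60.  21.]
blue top 2482 bbox (246, 159, 65, 91) med [524.1 148.    4.9] min [426.  64.   1.] max [655. 218.  20.]
blue scene 1491 bbox (298, 166, 95, 55) med [519.9 132.1   6.2] min [429.  56.   3.] max [671. 199.  21.]
toyA top 106 bbox (419, 189, 14, 10) med [ 574.6 -279.    56.9] min [ 563. -294.   10.] max [ 586. -273.   62.]
toyA scene 302 bbox (250, 273, 16, 27) med [ 582.8 -291.9   44.4] min [ 566. -300.    6.] max [ 591. -276.   62.]
toyB top 113 bbox (381, 121, 12, 14) med [ 763.1 -170.7   57.6] min [ 752. -183.   10.] max [ 778. -162.   63.]
toyB scene 314 bbox (351, 276, 14, 27) med [ 771.6 -182.8   43.9] min [ 757. -190.    6.] max [ 782. -164.   62.]
cap top 68 bbox (150, 214, 11, 9) med [493.  455.6 105.2] min [482. 448.  94.] max [504. 468. 109.]
cap scene 43 bbox (376, 109, 8, 7) med [500.4 453.5 103.3] min [485. 444.  94.] max [510. 470. 108.]
```

View pics/crop1.png

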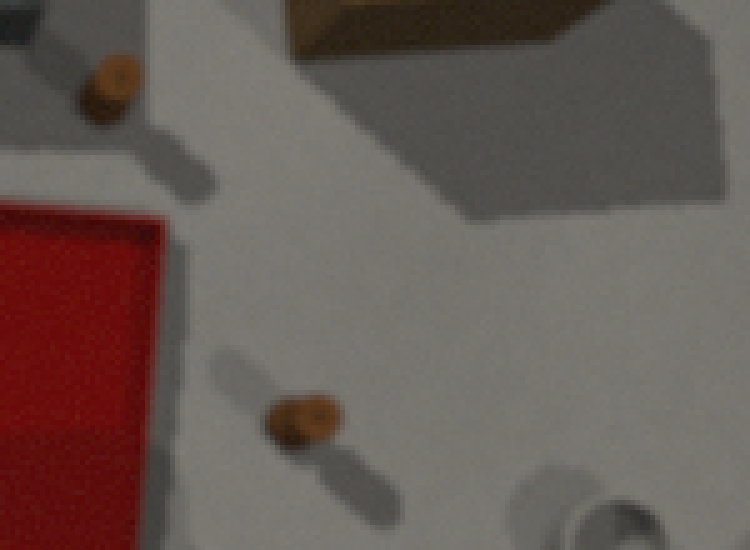

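The crop shows two toys, at top (387,128) and (426,194). The second, at y≈-285, is farther right and clear of its neighbours, so it is the one meant. Next I'll get the tray poses and two-view dish, comb, toy and bottle positions.

```bash
python3 - <<'E'
from h import *
I={n:camera_info(n) for n in('scene','top')}
P={n:np.ascontiguousarray(cv2.imread(f'pics/{n}0.png')[...,::-1]) for n in I}
def rect(n,lo,hi,b,z):
    m=mask(P[n],lo,hi,b);c=max(cv2.findContours(m,0,1)[0],key=cv2.contourArea)[:,0].astype(float)
    w=plane(I[n],cv2.convexHull(np.float32(c))[:,0],z)[:,:2]
    return cv2.minAreaRect(np.float32(w))
for k,lo,hi,bt,bs in(('red',(0,180,40),(6,255,255),None,None),('blue',(105,130,30),(125,255,255),(230,140,330,260),(280,150,400,225))):
    for n,b in(('top',bt),('scene',bs)): print(k,n,rect(n,lo,hi,b,20))
for n,b in(('top',(190,240,250,290)),('scene',(300,130,345,160))): print('comb',n,rect(n,(45,100,40),(80,255,255),b,12))
# dish: outline hull centre -> tri ; toy & cap tops
def ctr(n,lo,hi,b):
    m=mask(P[n],lo,hi,b);x,y,w,h=cv2.boundingRect(m);return (x+w/2-.5,y+h/2-.5)
for k,lo,hi,bt,bs in(('yellow',(22,120,40),(32,255,255),None,None),('toyA',(5,100,30),(16,255,255),(410,180,440,210),(240,265,275,305)),('cap',(100,120,40),(125,255,255),(140,205,170,230),(370,100,390,118))):
    print(k,tri(I['top'],ctr('top',lo,hi,bt),I['scene'],ctr('scene',lo,hi,bs)))
# clip chrome: depth points above 25mm near clip
for n in I:
    d=np.load(f'pics/{n}0d.npy');m=np.full(d.shape,255,np.uint8);c=cloud(I[n],d,m)
    s=(c[:,0]>540)&(c[:,0]<690)&(c[:,1]>60)&(c[:,1]<215)&(c[:,2]>30)&(c[:,2]<75);c=c[s]
    print('clip',n,len(c),c.mean(0),np.percentile(c,2,axis=0),np.percentile(c,98,axis=0),cv2.minAreaRect(np.float32(c[:,:2])))
E
```

```text
red top ((575.9139404296875, -123.59201049804688), (144.72567749023438, 243.103271484375), 85.08052825927734)
red scene ((582.8289794921875, -129.84356689453125), (157.56919860839844, 255.8558807373047), 84.3466567993164)
blue top ((541.1182250976562, 139.03895568847656), (146.24427795410156, 245.25100708007812), 79.58501434326172)
blue scene ((548.64892578125, 133.78240966796875), (158.70977783203125, 261.8537292480469), 77.63241577148438)
comb top ((359.0878601074219, 309.910888671875), (96.96267700195312, 31.780536651611328), 67.67797088623047)
comb scene ((365.3003845214844, 304.7945556640625), (101.26361083984375, 40.6966552734375), 68.75617218017578)
yellow (array([ 380.48367184, -315.79264025,   19.33834057]), np.float64(2.4954041534521387))
toyA (array([ 575.4132501 , -285.56510375,   30.67678515]), np.float64(0.3865316662837259))
cap (array([493.71984868, 461.2754526 ,  98.1174144 ]), np.float64(1.9414660410002542))
clip scene 309 [616.9069491  127.18979771  45.0221034 ] [587.83805915  87.27204053  30.7089009 ] [650.27821404 160.55167329  61.80550529] ((617.1412963867188, 124.5031509399414), (76.08131408691406, 67.16358947753906), 80.07596588134766)
clip top 306 [621.11615377 125.88804013  47.37124187] [585.48889963  89.19285353  32.90300097] [648.15464876 160.52675253  60.7270816 ] ((616.3668823242188, 125.33619689941406), (75.46440887451172, 63.86821746826172), 79.65441131591797)
```

```bash
python3 - <<'E'
from h import *
rel(380,-316,380,-0.09)
rel(380,-316,380,-0.09+np.pi/2)
E
```

```text
turn [-1.000e-03 -1.000e-03 -1.308e+00] j6 -0.22
shift now-axes [ 2.03  -0.743  0.243] shift after turn [1.687 1.352 0.242] t 0.1
turn [-0.001  0.     0.692] j6 -0.22
shift now-axes [ 2.03  -0.743  0.243] shift after turn [ 1.352 -1.687  0.242] t 0.1
```

```bash
python3 -m crank '[[0.5,-0.2,0.06,0,0,-0.19,0],[1,-0.37,0.12,0,0,-0.4,0],[1,-0.37,0.12,0,0,-0.6,0],[1,-0.37,0.12,0,0,-0.8,0],[1,-0.37,0.12,0,0,-1,0],[1,-0.37,0.12,0,0,-1,0]]' 40; python3 - <<'E'
from h import *
rel(380,-316,380,-0.09)
E
```

```text
time_s: 0.7
eef_pos: [303.9, -394.6, 392.4]
ee_rot: [-0.0, 0.813, 0.583, 0.0]
force: [0.6, -0.3, 0.1]
grip_width: 1.004
grip_force: 0.0
turn [-0.001 -0.001 -0.301] j6 -0.82
shift now-axes [0.989 0.468 0.124] shift after turn [0.851 0.687 0.124] t 0.7
```

```bash
python3 -m crank '[[0.5,0.23,0.06,0,0,-0.15,0],[0.99,0.47,0.12,0,0,-0.3,0],[0.99,0.47,0.12,0,0,-0.3,0],[0.99,0.47,0.12,0,0,-0.3,0]]'; python3 - <<'E'
from h import *
i=camera_info('wrist');p,d=capture('wrist');print(i['D'],i['K'][0]);print(plane(i,[[320,200],[0,0],[639,0],[0,399]],0).round())
cv2.imwrite('pics/w1.png',p[...,::-1])
m=mask(p,(22,120,40),(32,255,255));c=cloud(i,d,m);print(cv2.boundingRect(m),c.min(0),c.max(0))
x,y,w,h=cv2.boundingRect(m);np.save('pics/w1d.npy',d)
r=c[c[:,2]>31];print(len(r),r.mean(0),cv2.minEnclosingCircle(np.float32(r[:,:2])))
E
```

```text
time_s: 1.1
eef_pos: [381.2, -315.5, 380.4]
ee_rot: [-0.0, 0.74, 0.673, -0.0]
force: [0.6, -0.6, 0.1]
grip_width: 0.998
grip_force: 0.0
[-0.05018062  0.          0.          0.          0.        ] [329.65046198   0.         320.9434148 ]
[[ 377. -340.    0.]
 [  76. -102.    0.]
 [ 716. -163.    0.]
 [-109. -590.    0.]]
(302, 163, 3, 2) [ 362.38753534 -297.92349838    4.05762699] [ 364.65777118 -296.92281551    5.89129806]
0 [nan nan nan] ((0.0, 0.0), 0.0)<stdin>:6: RuntimeWarning: Mean of empty slice.
  ret = um.true_divide(
```

View pics/w1.png

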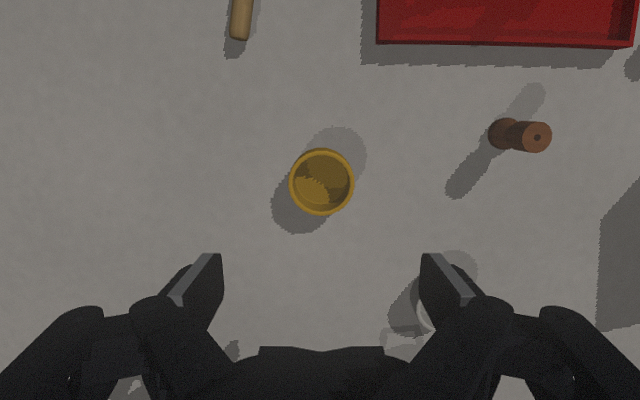

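The wrist view has the yellow dish at (321,182), the toy head at (537,137), the red tray edge at the top and the white dish half hidden at (428,305). The yellow mask only needs a slightly lower hue.

```bash
python3 - <<'E'
from h import *
i=camera_info('wrist');d=np.load('pics/w1d.npy')
p=np.ascontiguousarray(cv2.imread('pics/w1.png')[...,::-1])
m=mask(p,(16,130,60),(32,255,255),(270,130,370,230));c=cloud(i,d,m);print(cv2.boundingRect(m),c[:,2].min(),c[:,2].max())
r=c[c[:,2]>28];print(len(r),r.mean(0),cv2.minEnclosingCircle(np.float32(r[:,:2])))
e=cv2.fitEllipse(max(cv2.findContours(m,0,1)[0],key=cv2.contourArea));print(e)
print('rim ray z34',plane(i,[e[0]],34))
t=camera_info('top');print('tri',tri(i,e[0],t,(435.5,262)))
m=mask(p,(5,100,30),(16,255,255),(480,110,560,160));c=cloud(i,d,m);h=c[c[:,2]>57];print('toy',len(h),h.mean(0),cv2.minEnclosingCircle(np.float32(h[:,:2])))
rel(380,-316,181,-0.09)
E
```

```text
(288, 148, 66, 68) -1.7450527243593115 35.630850232248406
949 [ 380.59294144 -314.57859283   32.59536505] ((379.75726318359375, -315.7729797363281), 32.64902877807617)
((320.9645690917969, 181.48876953125), (64.65043640136719, 66.6998062133789), 9.114997863769531)
rim ray z34 [[ 380.29936746 -313.72015056   34.        ]]
tri (array([ 379.93905582, -316.09876602,   21.68269839]), np.float64(0.2930925379982146))
toy 684 [ 574.03746196 -286.37892498   58.93317624] ((574.4210815429688, -286.3686218261719), 14.339712142944336)
turn [-0.001  0.    -0.007] j6 -0.84
shift now-axes [ 0.005 -0.004  1.996] shift after turn [ 0.005 -0.005  1.996] t 1.15
```

```bash
python3 -m crank '[[0.01,0,0.4,0,0,0,0],[0.01,0,0.8,0,0,0,0],[0.01,0,1,0,0,0,0]]' 40; python3 -m crank '[[0,0,0.3,0,0,0,0],[0,0,0.6,0,0,0,0],[0,0,0.85,0,0,0,0],[0,0,0.99,0,0,0,0],[0,0,0.99,0,0,0,0],[0,0,0.99,0,0,0,0]]';  python3 -m crank '[[0,0,0,0,0,0,0.5],[0,0,0,0,0,0,0.5],[0,0,0,0,0,0,0.5],[0,0,0,0,0,0,0.5],[0,0,0,0,0,0,0.5]]'
```

```text
time_s: 1.45
eef_pos: [379.1, -316.3, 278.0]
ee_rot: [-0.002, 0.741, 0.671, 0.0]
force: [1.2, -0.3, 0.5]
grip_width: 1.002
grip_force: 0.0
time_s: 2.05
eef_pos: [380.1, -316.5, 182.2]
ee_rot: [0.0, 0.741, 0.672, -0.0]
force: [0.2, 0.5, 1.3]
grip_width: 0.997
grip_force: 0.0
time_s: 2.55
eef_pos: [380.6, -315.9, 183.1]
ee_rot: [0.001, 0.74, 0.672, -0.0]
force: [-3.0, -0.1, 7.0]
grip_width: 0.749
grip_force: 43.5
```

```bash
python3 -m crank '[[0,0,-0.15,0,0,0,0.5],[0,0,-0.4,0,0,0,0.5],[0,0,-0.7,0,0,0,0.5],[0,0,-0.8,0,0,0,0.5]]'; python3 - <<'E'
from h import *
rel(578,-127,263)
E
```

```text
time_s: 2.95
eef_pos: [380.8, -315.8, 264.5]
ee_rot: [0.002, 0.74, 0.672, -0.0]
force: [0.4, 0.2, -2.9]
grip_width: 0.753
grip_force: 45.5
turn [ 0.004  0.005 -0.   ] j6 -0.83
shift now-axes [2.068 1.782 0.014] shift after turn [2.068 1.782 0.015] t 2.95
```

```bash
python3 -m crank '[[0.2,0.17,0,0,0,0,0.5],[0.5,0.43,0,0,0,0,0.5],[0.8,0.69,0,0,0,0,0.5],[1,0.86,0,0,0,0,0.5],[1,0.86,0,0,0,0,0.5]]';python3 -m crank '[[0.3,0.26,0,0,0,0,0.5],[0.6,0.5,0,0,0,0,0.5],[0.9,0.8,0,0,0,0,0.5],[1,0.9,0,0,0,0,0.5],[1,0.9,0,0,0,0,0.5]]'; python3 - <<'E'
from h import *
p,d=capture('wrist');i=camera_info('wrist');cv2.imwrite('pics/w2.png',p[...,::-1])
rel(578,-127,189)
m=mask(p,(0,170,40),(5,255,255));c=cloud(i,d,m);f=c[(c[:,2]>3)&(c[:,2]<7)];print('floor',np.median(f,0))
w=c[(c[:,2]>17)&(c[:,2]<23)];print(len(w),cv2.minAreaRect(np.float32(w[:,:2])))
m=mask(p,(16,130,60),(32,255,255));c=cloud(i,d,m);print('dish',c.min(0),c.max(0))
E
```

```text
time_s: 3.45
eef_pos: [477.2, -222.0, 261.1]
ee_rot: [-0.0, 0.739, 0.674, 0.0]
force: [-0.2, -0.1, -0.9]
grip_width: 0.746
grip_force: 45.5
time_s: 3.95
eef_pos: [575.4, -132.5, 261.0]
ee_rot: [-0.0, 0.74, 0.673, -0.0]
force: [-0.4, -0.0, -1.8]
grip_width: 0.746
grip_force: 45.5
turn [-0.001  0.     0.   ] j6 -0.33
shift now-axes [0.068 0.028 0.72 ] shift after turn [0.068 0.027 0.72 ] t 4.0
floor [ 562.73574875 -106.48398507    3.91046132]
5286 ((576.1942749023438, -124.70195007324219), (149.7764434814453, 250.76356506347656), 84.84542846679688)
dish [ 521.2559059  -252.24812821   -2.41123416] [625.696279   -98.96415005 112.66431381]
```

View pics/w2.png

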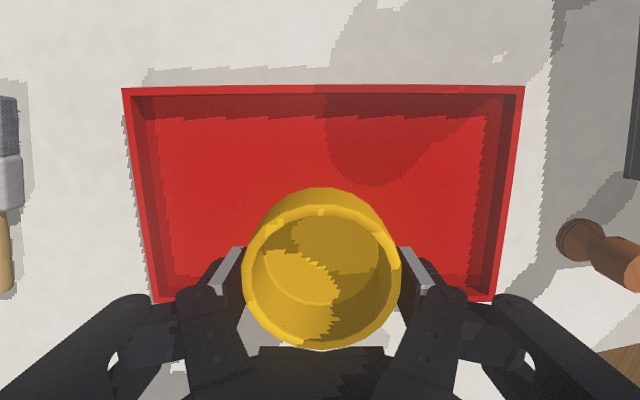

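The wrist view shows the dish level in the gripper at (321,270), over the red tray whose rim spans columns 122–525. The tray centre measures (576,-125). Now I'll lower it.

```bash
python3 -m crank '[[0.08,0.01,0.2,0,0,0,0.5],[0.08,0.01,0.45,0,0,0,0.5],[0.08,0.01,0.6,0,0,0,0.5],[0.08,0.01,0.67,0,0,0,0.5],[0.08,0.01,0.7,0,0,0,0.5],[0.08,0.01,0.7,0,0,0,0.5]]'; python3 -m crank '[[0,0,0.01,0,0,0,0.5],[0,0,0.02,0,0,0,0.5],[0,0,0.02,0,0,0,0.5]]'
```

```text
time_s: 4.6
eef_pos: [576.7, -125.9, 192.1]
ee_rot: [0.0, 0.74, 0.672, 0.0]
force: [0.4, 0.1, -1.4]
grip_width: 0.745
grip_force: 45.5
time_s: 4.9
eef_pos: [576.7, -125.4, 190.0]
ee_rot: [0.0, 0.74, 0.672, 0.0]
force: [-0.0, 0.3, -1.1]
grip_width: 0.753
grip_force: 45.5
```

```bash
python3 -m crank '[[0,0,0.005,0,0,0,0.5],[0,0,0.01,0,0,0,0.5],[0,0,0.01,0,0,0,0.5]]'; python3 -m crank '[[0,0,0.005,0,0,0,0.5],[0,0,0.01,0,0,0,0.5],[0,0,0.01,0,0,0,0.5]]'
```

```text
time_s: 5.2
eef_pos: [576.7, -125.4, 188.6]
ee_rot: [-0.0, 0.74, 0.672, -0.0]
force: [0.5, 0.6, -1.3]
grip_width: 0.75
grip_force: 45.5
time_s: 5.5
eef_pos: [576.7, -125.4, 188.2]
ee_rot: [0.0, 0.74, 0.672, 0.0]
force: [-2.2, 1.1, 4.9]
grip_width: 0.75
grip_force: 46.0
```

```bash
python3 -m crank '[[0,0,0,0,0,0,0.2],[0,0,0,0,0,0,0.12],[0,0,0,0,0,0,0.05],[0,0,0,0,0,0,0.05],[0,0,-0.2,0,0,0,0.05],[0,0,-0.5,0,0,0,0.05],[0,0,-0.9,0,0,0,0.05],[0,0,-1,0,0,0,0.05]]'; python3 - <<'E'
from h import *
rel(574,-286.4,290)
E
```

```text
time_s: 6.3
eef_pos: [577.2, -125.6, 291.9]
ee_rot: [0.003, 0.74, 0.672, 0.001]
force: [0.0, -0.3, 0.1]
grip_width: 0.952
grip_force: 0.0
turn [ 0.008  0.003 -0.   ] j6 -0.32
shift now-axes [-1.604  0.122  0.023] shift after turn [-1.604  0.122  0.019] t 6.3
```

```bash
python3 -m crank '[[-0.4,0.03,-0.1,0,0,0,0],[-0.9,0.06,-0.2,0,0,0,0],[-1,0.06,-0.2,0,0,0,0]]'; python3 -m crank '[[-0.4,0.04,-0.2,0,0,0,0],[-0.6,0.06,-0.3,0,0,0,0],[-0.6,0.06,-0.3,0,0,0,0],[-0.6,0.06,-0.3,0,0,0,0]]'; python3 - <<'E'
from h import *
p,d=capture('wrist');i=camera_info('wrist');cv2.imwrite('pics/w3.png',p[...,::-1])
m=mask(p,(5,100,30),(15,255,255),(180,60,460,300));c=cloud(i,d,m);h=c[(c[:,2]>56)&(c[:,2]<64)];print('toy',len(h),h.mean(0),cv2.minEnclosingCircle(np.float32(h[:,:2])),c[:,2].max())
x,y=cv2.minEnclosingCircle(np.float32(h[:,:2]))[0]
rel(x,y,207)
p,d=capture('top');i=camera_info('top');m=mask(p,(20,120,40),(32,255,255));c=cloud(i,d,m);r=c[c[:,2]>33];print('dish',len(r),c[:,2].max(),cv2.minEnclosingCircle(np.float32(r[:,:2])))
E
```

```text
time_s: 6.6
eef_pos: [572.6, -229.5, 308.4]
ee_rot: [0.001, 0.741, 0.671, -0.0]
force: [0.3, 1.6, -0.0]
grip_width: 1.0
grip_force: 0.0
time_s: 7.0
eef_pos: [573.3, -285.3, 336.6]
ee_rot: [-0.001, 0.74, 0.672, 0.0]
force: [0.7, 0.3, -0.3]
grip_width: 0.998
grip_force: 0.0
toy 883 [ 575.04980452 -284.02105313   58.71256726] ((574.9503173828125, -284.35321044921875), 13.608902931213379) 60.6069704764044
turn [-0.002 -0.002 -0.   ] j6 -0.55
shift now-axes [0.004 0.018 1.295] shift after turn [0.006 0.015 1.295] t 7.05
dish 110 42.86315768735085 ((574.9574584960938, -124.44099426269531), 32.55619430541992)
```

View pics/w3.png

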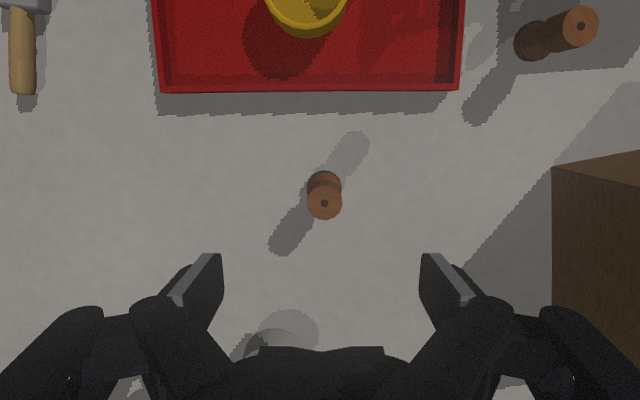

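The wrist view has the target toy at (324,195) with its head up, the dish standing in the tray at (307,10) and the other toy at (560,35). Next is the grasp.

```bash
python3 -m crank '[[0,0.01,0.4,0,0,0,0],[0,0.01,0.8,0,0,0,0],[0,0.01,1,0,0,0,0]]'; python3 -m crank '[[0,0,0.2,0,0,0,0],[0,0,0.31,0,0,0,0],[0,0,0.31,0,0,0,0],[0,0,0.31,0,0,0,0.4],[0,0,0.31,0,0,0,0.8],[0,0,0.31,0,0,0,0.8],[0,0,0.31,0,0,0,0.8],[0,0,0.31,0,0,0,0.8],[0,0,0.31,0,0,0,0.8]]' 30; python3 -m crank '[[0,0,-0.1,0,0,0,0.8],[0,0,-0.4,0,0,0,0.8],[0,0,-0.7,0,0,0,0.8],[0,0,-0.7,0,0,0,0.8]]'; python3 - <<'E'
from h import *
rel(576,-125,275)
E
```

```text
time_s: 7.4
eef_pos: [573.8, -284.1, 233.6]
ee_rot: [-0.003, 0.74, 0.673, -0.001]
force: [0.5, 0.6, -0.6]
grip_width: 1.002
grip_force: 0.0
time_s: 8.3
eef_pos: [574.4, -286.0, 207.3]
ee_rot: [0.0, 0.74, 0.672, 0.0]
force: [1.0, 0.4, 4.8]
grip_width: 0.316
grip_force: 29.5
time_s: 8.7
eef_pos: [574.8, -286.2, 281.6]
ee_rot: [0.004, 0.74, 0.672, 0.001]
force: [0.1, 0.7, 0.2]
grip_width: 0.318
grip_force: 29.7
turn [ 0.009  0.005 -0.   ] j6 -0.55
shift now-axes [ 1.606 -0.143  0.059] shift after turn [ 1.606 -0.143  0.066] t 8.7
```

```bash
python3 -m crank '[[0.2,-0.02,0,0,0,0,0.8],[0.5,-0.05,0,0,0,0,0.8],[0.9,-0.08,0,0,0,0,0.8],[1,-0.09,0,0,0,0,0.8]]'; python3 -m crank '[[0.3,-0.03,0,0,0,0,0.8],[0.5,-0.05,0,0,0,0,0.8],[0.61,-0.05,0,0,0,0,0.8],[0.61,-0.05,0,0,0,0,0.8],[0.61,-0.05,0,0,0,0,0.8]]'; python3 - <<'E'
from h import *
p,d=capture('wrist');i=camera_info('wrist');cv2.imwrite('pics/w4.png',p[...,::-1])
m=mask(p,(16,130,60),(32,255,255));c=cloud(i,d,m);r=c[(c[:,2]>36)&(c[:,2]<42)];print('dish',len(r),cv2.minEnclosingCircle(np.float32(r[:,:2])))
m=mask(p,(5,100,30),(15,255,255),(250,150,400,400));c=cloud(i,d,m);print('toy',c.min(0),c.max(0),c.mean(0))
rel(575.5,-124.6,219)
E
```

```text
time_s: 9.1
eef_pos: [574.8, -182.3, 276.3]
ee_rot: [-0.001, 0.739, 0.673, -0.0]
force: [0.3, -0.5, 0.0]
grip_width: 0.319
grip_force: 29.7
time_s: 9.6
eef_pos: [575.9, -125.1, 276.6]
ee_rot: [0.0, 0.74, 0.672, -0.0]
force: [-0.6, -0.3, 0.4]
grip_width: 0.317
grip_force: 29.7
dish 1460 ((576.552978515625, -123.84809875488281), 32.74306869506836)
toy [ 543.39328466 -214.61957905   -2.0190389 ] [ 595.53870654 -108.22167912  130.39501479] [ 576.39011023 -119.76277118  114.949402  ]
turn [ 0.  0. -0.] j6 -0.32
shift now-axes [ 0.007 -0.004  0.576] shift after turn [ 0.007 -0.004  0.576] t 9.65
```

View pics/w4.png

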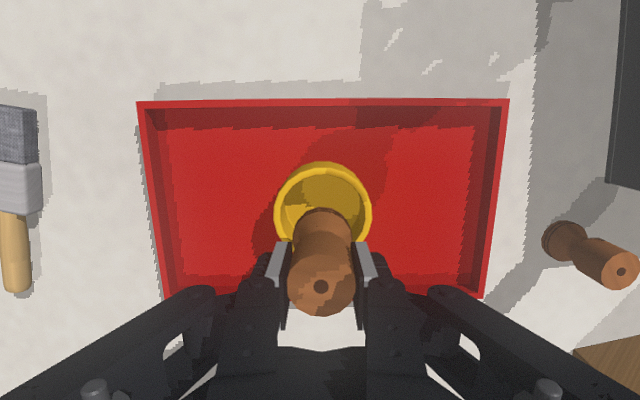

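The toy hangs upright at (322,270) above the dish centred at (323,213). I'll lower it until it touches.

```bash
python3 -m crank '[[0.01,0,0.2,0,0,0,0.8],[0.01,0,0.4,0,0,0,0.8],[0.01,0,0.52,0,0,0,0.8],[0.01,0,0.55,0,0,0,0.8],[0.01,0,0.55,0,0,0,0.8]]'; python3 -m crank '[[0,0,0.01,0,0,0,0.8],[0,0,0.02,0,0,0,0.8],[0,0,0.02,0,0,0,0.8]]'
```

```text
time_s: 10.15
eef_pos: [576.0, -123.8, 221.7]
ee_rot: [-0.0, 0.74, 0.672, -0.0]
force: [1.0, -0.6, -0.2]
grip_width: 0.315
grip_force: 29.7
time_s: 10.45
eef_pos: [576.0, -123.3, 220.1]
ee_rot: [0.0, 0.74, 0.672, 0.0]
force: [0.2, -0.4, 0.4]
grip_width: 0.313
grip_force: 29.7
```

```bash
python3 -m crank '[[0,0,0.01,0,0,0,0.8],[0,0,0.01,0,0,0,0.8]]';python3 -m crank '[[0,0,0.01,0,0,0,0.8],[0,0,0.01,0,0,0,0.8]]'
```

```text
time_s: 10.65
eef_pos: [575.9, -123.3, 218.7]
ee_rot: [-0.0, 0.74, 0.672, 0.0]
force: [1.4, -1.1, -1.4]
grip_width: 0.314
grip_force: 29.7
time_s: 10.85
eef_pos: [576.0, -123.3, 218.3]
ee_rot: [0.0, 0.74, 0.672, 0.0]
force: [-1.1, 0.4, 5.1]
grip_width: 0.316
grip_force: 29.9
```

```bash
python3 -m crank '[[0,0,0,0,0,0,0.6],[0,0,0,0,0,0,0.5],[0,0,0,0,0,0,0.4],[0,0,0,0,0,0,0.4],[0,0,-0.2,0,0,0,0.4],[0,0,-0.5,0,0,0,0.3],[0,0,-0.9,0,0,0,0.2],[0,0,-1,0,0,0,0]]'; python3 - <<'E'
from h import *
rel(359,308,370,-0.39)
p,d=capture('wrist');i=camera_info('wrist');cv2.imwrite('pics/w5.png',p[...,::-1])
E
```

```text
time_s: 11.65
eef_pos: [576.3, -123.4, 321.9]
ee_rot: [0.003, 0.74, 0.672, 0.001]
force: [0.8, 0.6, 0.6]
grip_width: 0.941
grip_force: 0.0
turn [0.008 0.001 0.374] j6 -0.31
shift now-axes [ 4.086 -2.573 -0.506] shift after turn [ 3.164 -3.65  -0.481] t 11.65
```

View pics/w5.png

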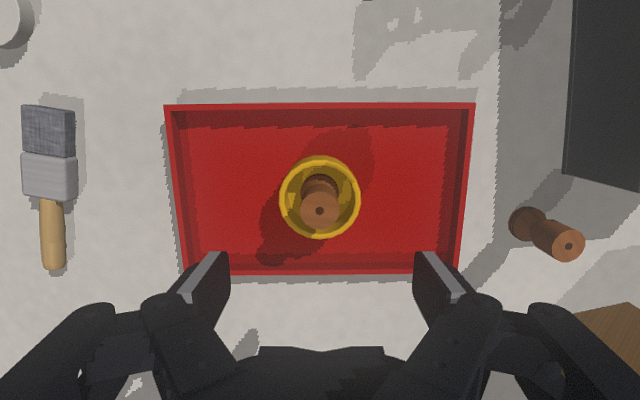

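The rabbit kit is done: the toy stands upright at (320,205) in the dish at (320,197), flat in the red tray. Next is the comb.

```bash
python3 -m crank '[[0.4,-0.25,-0.1,0,0,0,0],[0.8,-0.5,-0.1,0,0,0,0],[1,-0.63,-0.12,0,0,0,0],[1,-0.63,-0.12,0,0,0,0]]'; python3 -m crank '[[0.4,-0.25,-0.1,0,0,0.1,0],[0.8,-0.5,-0.1,0,0,0.2,0],[1,-0.63,-0.12,0,0,0.37,0],[1,-0.63,-0.12,0,0,0.37,0]]';python3 -m crank '[[0.4,-0.45,-0.1,0,0,0,0],[0.8,-0.9,-0.1,0,0,0,0],[0.8,-0.9,-0.12,0,0,0,0]]'; python3 - <<'E'
from h import *
rel(359,308,370,-0.39)
E
```

```text
time_s: 12.1
eef_pos: [521.6, -15.4, 328.9]
ee_rot: [-0.001, 0.739, 0.673, -0.0]
force: [0.5, 0.1, 0.4]
grip_width: 1.002
grip_force: 0.0
time_s: 12.5
eef_pos: [468.9, 89.3, 341.2]
ee_rot: [-0.0, 0.83, 0.558, -0.0]
force: [-0.2, 0.5, 0.3]
grip_width: 0.999
grip_force: 0.0
time_s: 12.8
eef_pos: [415.8, 197.2, 353.1]
ee_rot: [-0.0, 0.829, 0.559, -0.0]
force: [0.6, -1.6, -0.1]
grip_width: 1.003
grip_force: 0.0
turn [-0.001  0.     0.008] j6 0.57
shift now-axes [ 0.815 -0.942 -0.169] shift after turn [ 0.808 -0.947 -0.169] t 12.8
```

```bash
python3 -m crank '[[0.4,-0.47,-0.1,0,0,0,0],[0.81,-0.94,-0.15,0,0,0,0],[0.81,-0.94,-0.15,0,0,0,0],[0.81,-0.94,-0.15,0,0,0,0]]'; python3 - <<'E'
from h import *
p,d=capture('wrist');i=camera_info('wrist');cv2.imwrite('pics/w6.png',p[...,::-1])
m=mask(p,(40,90,30),(85,255,255));c=cloud(i,d,m);print(len(c),c.min(0),c.max(0));f=c[(c[:,2]>8)&(c[:,2]<15)];r=cv2.minAreaRect(np.float32(f[:,:2]));print('comb',np.median(f[:,2]),r)
rel(r[0][0],r[0][1],174,np.radians(r[2]-90 if r[1][0]>r[1][1] else r[2]))
E
```

```text
time_s: 13.2
eef_pos: [359.8, 307.8, 368.3]
ee_rot: [-0.0, 0.828, 0.56, -0.0]
force: [0.1, -0.4, 0.3]
grip_width: 1.001
grip_force: 0.0
2473 [327.60401879 260.03537364  -1.67168248] [393.12230563 361.87651305  13.01561351]
comb 10.03315383195303 ((360.2266845703125, 310.99822998046875), (98.0105209350586, 33.45659637451172), 68.7164077758789)
turn [-0.     0.001 -0.015] j6 0.84
shift now-axes [ 0.041 -0.019  1.941] shift after turn [ 0.04  -0.018  1.941] t 13.25
```

View pics/w6.png

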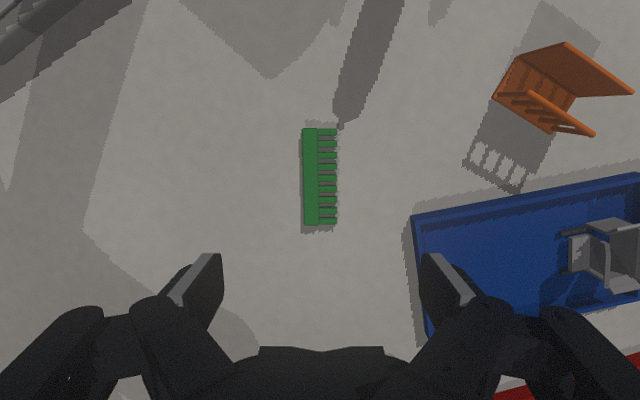

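The wrist view has the comb flat at (319,177), aligned with the pads, and the blue tray well clear. Next is the grasp.

```bash
python3 -m crank '[[0.04,-0.02,0.4,0,0,-0.01,0],[0.04,-0.02,0.8,0,0,-0.01,0.1],[0.04,-0.02,1,0,0,-0.01,0.2]]'; python3 -m crank '[[0,0,0.4,0,0,0,0.3],[0,0,0.7,0,0,0,0.3],[0,0,0.86,0,0,0,0.3],[0,0,0.93,0,0,0,0.3],[0,0,0.93,0,0,0,0.3],[0,0,0.93,0,0,0,0.3]]'
```

```text
time_s: 13.55
eef_pos: [360.3, 309.1, 265.3]
ee_rot: [-0.0, 0.828, 0.561, -0.002]
force: [-0.3, -0.1, -0.7]
grip_width: 0.801
grip_force: 0.0
time_s: 14.15
eef_pos: [360.3, 310.4, 176.3]
ee_rot: [0.0, 0.828, 0.561, 0.001]
force: [0.2, 0.3, 0.3]
grip_width: 0.703
grip_force: 0.0
```

```bash
python3 -m crank '[[0,0,0,0,0,0,0.5],[0,0,0,0,0,0,0.7],[0,0,0,0,0,0,0.8],[0,0,0,0,0,0,0.8],[0,0,0,0,0,0,0.8],[0,0,0,0,0,0,0.8]]' 25; python3 -m crank '[[0,0,-0.1,0,0,0,0.8],[0,0,-0.4,0,0,0,0.8],[0,0,-0.8,0,0,0,0.8],[0,0,-0.8,0,0,0,0.8]]';python3 - <<'E'
from h import *
t=camera_info('top')
for k,n in enumerate(['top']):
    p,d=capture(n);c=cloud(t,d,np.full(d.shape,255,np.uint8))
m=mask(p,(105,130,30),(125,255,255),(230,140,330,260));c=cloud(t,d,m);w=c[(c[:,2]>16)&(c[:,2]<24)];print(len(w),cv2.minAreaRect(np.float32(w[:,:2])))
yaw=-0.183;cx,cy=543,137.5
print([cx-60*np.cos(yaw),cy-60*np.sin(yaw)])
rel(cx-60*np.cos(yaw),cy-60*np.sin(yaw),260,yaw)
E
```

```text
time_s: 14.75
eef_pos: [359.8, 310.9, 176.6]
ee_rot: [0.0, 0.827, 0.562, 0.001]
force: [-1.4, -2.6, 5.2]
grip_width: 0.388
grip_force: 25.1
time_s: 15.15
eef_pos: [360.3, 311.4, 260.5]
ee_rot: [0.001, 0.827, 0.562, 0.004]
force: [-0.2, 0.4, -2.0]
grip_width: 0.389
grip_force: 25.3
303 ((541.4691772460938, 139.8590087890625), (147.86976623535156, 244.66871643066406), 79.51431274414062)
[np.float64(484.0018693451892), np.float64(148.41881766666506)]
turn [ 0.005 -0.005 -0.249] j6 0.84
shift now-axes [-1.052  1.755 -0.016] shift after turn [-1.373  1.517 -0.018] t 15.2
```

```bash
python3 -m crank '[[-0.13,0.22,0,0,0,-0.06,0.8],[-0.3,0.5,0,0,0,-0.12,0.8],[-0.5,0.8,0,0,0,-0.2,0.8],[-0.53,0.88,0,0,0,-0.25,0.8],[-0.53,0.88,0,0,0,-0.25,0.8]]'; python3 -m crank '[[-0.2,0.25,0,0,0,0,0.8],[-0.45,0.5,0,0,0,0,0.8],[-0.65,0.73,0,0,0,0,0.8],[-0.68,0.76,0,0,0,0,0.8],[-0.68,0.76,0,0,0,0,0.8]]'; python3 - <<'E'
from h import *
p,d=capture('wrist');i=camera_info('wrist');cv2.imwrite('pics/w7.png',p[...,::-1])
m=mask(p,(105,110,20),(125,255,255));c=cloud(i,d,m);w=c[(c[:,2]>16)&(c[:,2]<24)];print(len(w),cv2.minAreaRect(np.float32(w[:,:2])))
m=mask(p,(40,90,30),(85,255,255));c=cloud(i,d,m);print('comb',cv2.minAreaRect(np.float32(c[:,:2])),np.percentile(c[:,2],[5,50,95]))
rel(484,148.5,183,-0.183)
E
```

```text
time_s: 15.7
eef_pos: [422.2, 228.1, 255.1]
ee_rot: [-0.0, 0.769, 0.639, -0.001]
force: [-0.8, -0.0, -1.0]
grip_width: 0.384
grip_force: 25.3
time_s: 16.2
eef_pos: [483.8, 148.6, 255.2]
ee_rot: [-0.0, 0.769, 0.639, -0.0]
force: [0.2, 0.5, -1.0]
grip_width: 0.386
grip_force: 25.3
5976 ((542.2028198242188, 140.88937377929688), (150.13978576660156, 251.06536865234375), 79.56426239013672)
comb ((482.5789489746094, 140.42135620117188), (118.18158721923828, 54.78821563720703), 79.34254455566406) [80.96709518 88.24540587 90.19564924]
turn [-0.002  0.     0.001] j6 0.25
shift now-axes [-0.005  0.008  0.722] shift after turn [-0.005  0.007  0.722] t 16.25
```

View pics/w7.png

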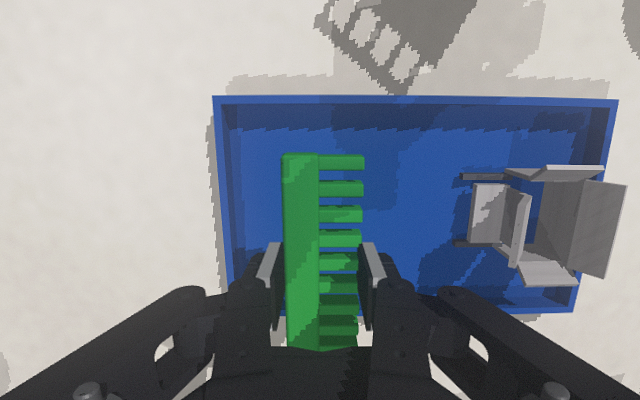

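The comb is held level and crosswise at (320,250) over the blue tray's open part, with the clip at (530,222). I'll lower it.

```bash
python3 -m crank '[[0.03,0,0.2,0,0,0,0.8],[0.03,0,0.45,0,0,0,0.8],[0.03,0,0.65,0,0,0,0.8],[0.03,0,0.71,0,0,0,0.8],[0.03,0,0.71,0,0,0,0.8]]'; python3 -m crank '[[0,0,0.01,0,0,0,0.8],[0,0,0.01,0,0,0,0.8]]'; python3 -m crank '[[0,0,0.01,0,0,0,0.8],[0,0,0.01,0,0,0,0.8]]'
```

```text
time_s: 16.75
eef_pos: [484.1, 152.1, 184.3]
ee_rot: [-0.001, 0.768, 0.64, -0.001]
force: [-0.2, 0.1, 0.3]
grip_width: 0.388
grip_force: 25.3
time_s: 16.95
eef_pos: [484.8, 151.6, 184.5]
ee_rot: [0.0, 0.768, 0.64, 0.001]
force: [0.1, 0.7, -0.4]
grip_width: 0.387
grip_force: 25.3
time_s: 17.15
eef_pos: [484.7, 151.3, 183.0]
ee_rot: [0.0, 0.769, 0.64, 0.0]
force: [-0.8, 0.2, -0.4]
grip_width: 0.392
grip_force: 25.3
```

```bash
python3 -m crank '[[0,0,0.01,0,0,0,0.8],[0,0,0.01,0,0,0,0.8]]'; python3 -m crank '[[0,0,0.01,0,0,0,0.8],[0,0,0.01,0,0,0,0.8]]'
```

```text
time_s: 17.35
eef_pos: [484.7, 151.3, 181.7]
ee_rot: [-0.0, 0.769, 0.64, -0.0]
force: [-0.3, 0.5, -0.4]
grip_width: 0.39
grip_force: 25.3
time_s: 17.55
eef_pos: [484.7, 151.3, 181.6]
ee_rot: [0.0, 0.769, 0.64, 0.0]
force: [-4.5, -1.2, 11.5]
grip_width: 0.388
grip_force: 26.7
```

```bash
python3 -m crank '[[0,0,0,0,0,0,0.55],[0,0,0,0,0,0,0.45],[0,0,0,0,0,0,0.4],[0,0,0,0,0,0,0.4],[0,0,-0.2,0,0,0,0.4],[0,0,-0.5,0,0,0,0.3],[0,0,-0.9,0,0,0,0.2],[0,0,-1,0,0,0,0]]';  python3 -m crank '[[0,0,-0.4,0,0,0,0],[0,0,-0.8,0,0,0,0],[0,0,-0.8,0,0,0,0]]'; python3 - <<'E'
from h import *
rel(494,458,400,-0.183)
p,d=capture('wrist');i=camera_info('wrist')
m=mask(p,(40,90,30),(85,255,255));c=cloud(i,d,m);print('comb',cv2.minAreaRect(np.float32(c[:,:2])),np.percentile(c[:,2],[5,50,95]))
cv2.imwrite('pics/w8.png',p[...,::-1]);np.save('pics/w8d.npy',d);np.save('pics/w8T.npy',i['camera_from_world'])
# clip: non-blue points above 30mm over tray, in tray frame
C=cloud(i,d,np.full(d.shape,255,np.uint8));a=-0.182
q=(C[:,:2]-[542.2,140.9])@np.array([[np.cos(a),-np.sin(a)],[np.sin(a),np.cos(a)]])
s=(abs(q[:,0])<130)&(q[:,0]>20)&(abs(q[:,1])<60)&(C[:,2]>20)&(C[:,2]<80)
for lo,hi in((25,45),(45,57),(57,70)):
    k=s&(C[:,2]>lo)&(C[:,2]<hi);print(lo,hi,k.sum(),np.percentile(q[k],[1,50,99],axis=0).round(1).tolist())
k=s&(C[:,2]>50);hist=np.histogram2d(q[k,0],q[k,1],bins=[range(30,130,8),range(-48,56,8)])[0].astype(int);print(hist)
E
```

```text
time_s: 18.35
eef_pos: [485.3, 151.4, 284.3]
ee_rot: [0.002, 0.769, 0.64, 0.002]
force: [0.5, -0.6, 0.2]
grip_width: 0.943
grip_force: 0.0
time_s: 18.65
eef_pos: [485.2, 151.4, 365.1]
ee_rot: [0.003, 0.769, 0.64, 0.004]
force: [0.2, 0.2, -0.6]
grip_width: 1.001
grip_force: 0.0
turn [ 0.011 -0.003  0.001] j6 0.25
shift now-axes [ 3.032 -0.466 -0.347] shift after turn [ 3.031 -0.471 -0.349] t 18.65
comb ((483.2220153808594, 151.15493774414062), (100.4015884399414, 35.090145111083984), 79.48426818847656) [ 4.8658366  12.07257516 14.03209822]
25 45 2225 [[56.3, -37.6], [92.5, -1.1], [100.0, 36.6]]
45 57 1105 [[43.6, -27.7], [101.0, -0.2], [107.4, 26.8]]
57 70 14 [[43.9, -16.5], [46.1, -5.7], [46.8, 10.4]]
[[ 0  0  0  0  0  0  0  0  0  0  0  0]
 [ 0  0  0 13 32 36 36 32  5  0  0  0]
 [ 0  0  0 13 39 33 39 32  7  0  0  0]
 [ 0  0  0  0  0  0  0  0  0  0  0  0]
 [ 0  0  0  0  0  0  0  0  0  0  0  0]
 [ 0  0  0  0  0  0  0  0  0  0  0  0]
 [ 0  0  0  0  0  0  0  0  0  0  0  0]
 [ 0  0  0  0  0  0  0  0  0  0  0  0]
 [ 0  0  1  1  2  1  0  1  1  1  0  0]
 [ 0  0 24 39 42 45 42 48 49 21  0  0]
 [ 0  0  0  0  0  0  0  0  0  0  0  0]
 [ 0  0  0  0  0  0  0  0  0  0  0  0]]
```

View pics/w8.png

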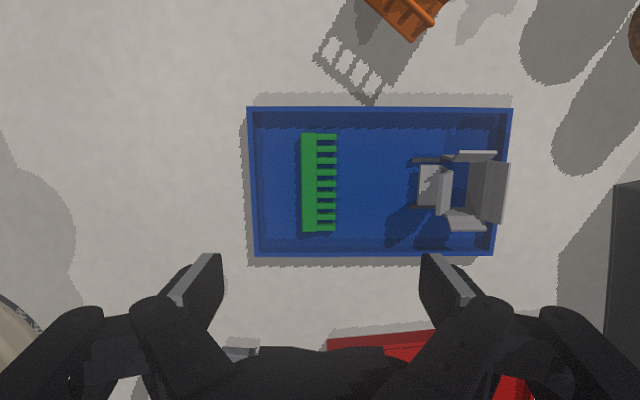

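The comb lies flat at (319,182) and the clip is open-topped around (465,192). I'll locate the clip's back face and its axis from the saved depth.

```bash
python3 - <<'E'
from h import *
i=camera_info('wrist');i['camera_from_world']=np.load('pics/w8T.npy');d=np.load('pics/w8d.npy')
C=cloud(i,d,np.full(d.shape,255,np.uint8));a=-0.182
q=(C[:,:2]-[542.2,140.9])@np.array([[np.cos(a),-np.sin(a)],[np.sin(a),np.cos(a)]]);z=C[:,2]
for lo in range(8,64,5):
    k=(z>lo)&(z<=lo+5)&(abs(q[:,1])<10)&(q[:,0]>25)&(q[:,0]<118);x=np.sort(q[k,0])
    k2=(z>lo)&(z<=lo+5)&(q[:,0]>70)&(q[:,0]<85)&(abs(q[:,1])<45);y=np.sort(q[k2,1])
    g=lambda v:[(round(s[0],1),round(s[-1],1),len(s)) for s in np.split(v,np.nonzero(np.diff(v)>4)[0]+1) if len(s)>2]
    print(lo,'x',g(x),'y',g(y))
E
python3 -m crank '[[0.4,-0.05,-0.05,0,0,0,0],[0.8,-0.1,-0.1,0,0,0,0],[1,-0.15,-0.12,0,0,0,0]]'; python3 -m crank '[[0.4,-0.05,-0.05,0,0,0,0],[0.8,-0.1,-0.1,0,0,0,0],[1,-0.15,-0.12,0,0,0,0]]'; python3 -m crank '[[0.4,-0.05,-0.05,0,0,0,0],[0.8,-0.1,-0.1,0,0,0,0],[0.9,-0.15,-0.12,0,0,0,0],[0.9,-0.15,-0.12,0,0,0,0],[0.9,-0.15,-0.12,0,0,0,0]]'
```

```text
8 x [(np.float64(38.9), np.float64(58.8), 119), (np.float64(92.9), np.float64(94.2), 48)] y [(np.float64(-27.8), np.float64(-27.0), 16)]
13 x [(np.float64(38.9), np.float64(58.7), 290), (np.float64(93.1), np.float64(94.6), 53)] y [(np.float64(-27.7), np.float64(-27.1), 19)]
18 x [(np.float64(93.2), np.float64(94.4), 49)] y [(np.float64(-27.6), np.float64(-27.0), 26)]
23 x [(np.float64(93.1), np.float64(94.3), 41)] y [(np.float64(-27.9), np.float64(-26.9), 22)]
28 x [(np.float64(92.5), np.float64(94.3), 51)] y [(np.float64(-31.0), np.float64(-27.0), 48), (np.float64(25.1), np.float64(27.5), 31)]
33 x [(np.float64(60.6), np.float64(63.4), 26), (np.float64(92.3), np.float64(96.5), 85)] y [(np.float64(-33.6), np.float64(-27.8), 77), (np.float64(26.6), np.float64(30.8), 45)]
38 x [(np.float64(56.7), np.float64(60.5), 46), (np.float64(92.7), np.float64(99.9), 142)] y [(np.float64(-38.0), np.float64(-31.3), 88), (np.float64(30.0), np.float64(36.7), 82)]
43 x [(np.float64(53.0), np.float64(56.8), 33), (np.float64(96.7), np.float64(103.4), 146)] y [(np.float64(-37.4), np.float64(-34.5), 27), (np.float64(34.1), np.float64(36.8), 31)]
48 x [(np.float64(49.3), np.float64(53.1), 43), (np.float64(99.2), np.float64(107.5), 166)] y []
53 x [(np.float64(43.1), np.float64(50.0), 146), (np.float64(103.3), np.float64(104.1), 3)] y []
58 x [] y []
63 x [] y []
time_s: 19.0
eef_pos: [487.9, 254.6, 371.3]
ee_rot: [-0.001, 0.768, 0.64, -0.001]
force: [0.8, -0.9, -0.1]
grip_width: 1.002
grip_force: 0.0
time_s: 19.3
eef_pos: [491.2, 356.0, 382.9]
ee_rot: [-0.0, 0.768, 0.64, -0.001]
force: [0.1, -0.2, -0.2]
grip_width: 1.002
grip_force: 0.0
time_s: 19.8
eef_pos: [493.2, 443.9, 395.5]
ee_rot: [0.0, 0.769, 0.64, -0.001]
force: [0.5, 0.5, 0.3]
grip_width: 1.0
grip_force: 0.0
```

```bash
python3 - <<'E'
from h import *
p,d=capture('wrist');i=camera_info('wrist');cv2.imwrite('pics/w9.png',p[...,::-1])
C=cloud(i,d,np.full(d.shape,255,np.uint8));s=(abs(C[:,0]-495)<45)&(abs(C[:,1]-460)<45)
for lo,hi in((20,40),(40,60),(60,80),(76,86),(98,108),(109,126)):
    k=s&(C[:,2]>lo)&(C[:,2]<hi);print(lo,hi,k.sum(),C[k].mean(0) if k.any() else '',cv2.minEnclosingCircle(np.float32(C[k][:,:2])) if k.any() else '')
rel(495,460,231,-0.183)
E
```

```text
20 40 50 [496.77704219 477.38633531  31.93169468] ((495.58697509765625, 470.2181396484375), 16.054763793945312)
40 60 63 [497.00369029 477.40251511  51.7136811 ] ((494.82537841796875, 470.09832763671875), 16.114858627319336)
60 80 79 [496.98657507 476.75977906  71.69981549] ((494.83203125, 466.3094787597656), 17.49590492248535)
76 86 182 [496.49891684 472.6822677   82.92130901] ((493.6894226074219, 463.036376953125), 17.746458053588867)
98 108 1045 [493.87618784 463.26808457 105.13611112] ((493.5657653808594, 462.3786315917969), 15.574625968933105)
109 126 114 [493.83440699 463.09882625 120.03098078] ((493.759765625, 462.5593566894531), 4.04006814956665)
turn [-0.001  0.002 -0.001] j6 0.74
shift now-axes [ 0.167 -0.013  1.649] shift after turn [ 0.164 -0.014  1.649] t 19.85
```

View pics/w9.png

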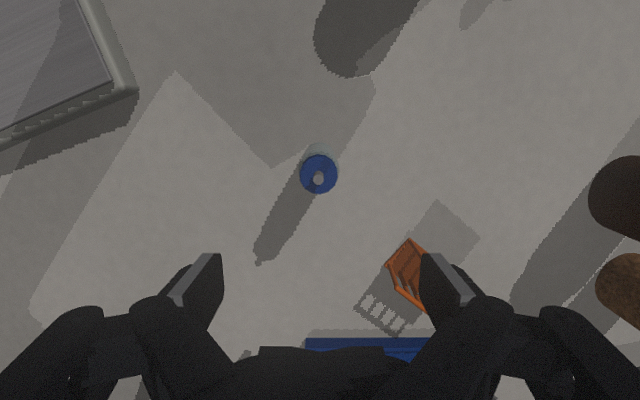

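The bottle stands upright with its cap at (319,175) and its axis at (493.8,462.8). The hay rack at (407,270) is clear of the fingers. Next is the grasp.

```bash
python3 -m crank '[[0.15,-0.02,0.1,0,0,0,0],[0.19,-0.03,0.4,0,0,0,0],[0.19,-0.03,0.7,0,0,0,0],[0.19,-0.03,0.9,0,0,0,0],[0.19,-0.03,0.9,0,0,0,0]]'; python3 -m crank '[[0,0,0.3,0,0,0,0],[0,0,0.6,0,0,0,0],[0,0,0.75,0,0,0,0],[0,0,0.75,0,0,0,0]]'; python3 - <<'E'
from h import *
rel(493.8,462.8,231,-0.183)
E
```

```text
time_s: 20.35
eef_pos: [493.7, 462.4, 303.6]
ee_rot: [-0.0, 0.769, 0.639, -0.003]
force: [0.4, -1.2, -0.4]
grip_width: 0.997
grip_force: 0.0
time_s: 20.75
eef_pos: [493.7, 463.3, 230.7]
ee_rot: [-0.0, 0.769, 0.64, -0.001]
force: [0.4, -0.3, -0.3]
grip_width: 0.998
grip_force: 0.0
turn [-0.002  0.002 -0.   ] j6 0.76
shift now-axes [-0.004  0.002 -0.003] shift after turn [-0.004  0.002 -0.003] t 20.75
```

```bash
python3 -m crank '[[0,0,0,0,0,0,0.4],[0,0,0,0,0,0,0.7],[0,0,0,0,0,0,0.8],[0,0,0,0,0,0,0.8],[0,0,0,0,0,0,0.8],[0,0,0,0,0,0,0.8],[0,0,0,0,0,0,0.8]]' 60; python3 -m crank '[[0,0,-0.1,0,0,0,0.8],[0,0,-0.3,0,0,0,0.8],[0,0,-0.6,0,0,0,0.8],[0,0,-0.9,0,0,0,0.8],[0,0,-1,0,0,0,0.8]]'; python3 -m crank '[[0,0,-0.1,0,0,0,0.8],[0,0,-0.25,0,0,0,0.8],[0,0,-0.25,0,0,0,0.8]]'; python3 - <<'E'
from h import *
rel(615.5,126.7,355,-0.183)
E
```

```text
time_s: 21.45
eef_pos: [493.7, 464.0, 233.2]
ee_rot: [0.0, 0.769, 0.64, 0.001]
force: [0.1, -0.2, 6.2]
grip_width: 0.399
grip_force: 59.9
time_s: 21.95
eef_pos: [493.6, 464.0, 335.6]
ee_rot: [0.0, 0.769, 0.64, 0.003]
force: [0.2, -1.0, -1.1]
grip_width: 0.397
grip_force: 60.0
time_s: 22.25
eef_pos: [493.6, 463.9, 357.5]
ee_rot: [0.0, 0.769, 0.64, 0.001]
force: [-0.1, -0.6, 0.3]
grip_width: 0.398
grip_force: 59.9
turn [ 0.001 -0.001  0.001] j6 0.76
shift now-axes [-3.095  1.811  0.024] shift after turn [-3.094  1.813  0.025] t 22.25
```

```bash
python3 -m crank '[[-0.15,0.09,0,0,0,0,0.8],[-0.4,0.23,0,0,0,0,0.8],[-0.7,0.41,0,0,0,0,0.8],[-1,0.58,0,0,0,0,0.8]]'; python3 -m crank '[[-0.3,0.18,0,0,0,0,0.8],[-0.6,0.35,0,0,0,0,0.8],[-0.9,0.53,0,0,0,0,0.8],[-1,0.59,0,0,0,0,0.8]]'; python3 -m crank '[[-0.3,0.18,0,0,0,0,0.8],[-0.6,0.35,0,0,0,0,0.8],[-0.9,0.53,0,0,0,0,0.8],[-1.0,0.59,0,0,0,0,0.8],[-1.0,0.59,0,0,0,0,0.8]]'; python3 - <<'E'
from h import *
p,d=capture('wrist');i=camera_info('wrist');cv2.imwrite('pics/w10.png',p[...,::-1])
rel(615.5,126.7,310,-0.183)
C=cloud(i,d,np.full(d.shape,255,np.uint8));a=-0.182
m=mask(p,(105,110,20),(125,255,255));c=cloud(i,d,m);w=c[(c[:,2]>16)&(c[:,2]<24)];print(len(w),cv2.minAreaRect(np.float32(w[:,:2])))
q=(C[:,:2]-[542.2,140.9])@np.array([[np.cos(a),-np.sin(a)],[np.sin(a),np.cos(a)]]);z=C[:,2]
g=lambda v:[(float(round(s[0],1)),float(round(s[-1],1)),len(s)) for s in np.split(v,np.nonzero(np.diff(v)>4)[0]+1) if len(s)>2]
for lo in range(14,60,9):
    k=(z>lo)&(z<=lo+9)&(abs(q[:,1])<25)&(q[:,0]>40)&(q[:,0]<118);k2=(z>lo)&(z<=lo+9)&(q[:,0]>65)&(q[:,0]<85)&(abs(q[:,1])<45)
    print(lo,g(np.sort(q[k,0])),g(np.sort(q[k2,1])))
for lo in(130,160,190,218,230):
    k=(z>lo)&(z<lo+12)&(abs(q[:,0]-75)<19)&(abs(q[:,1])<40);print('held',lo,k.sum(),C[k].mean(0).round(1) if k.any() else '')
E
```

```text
time_s: 22.65
eef_pos: [532.8, 353.0, 355.0]
ee_rot: [-0.0, 0.769, 0.64, -0.001]
force: [1.1, 0.1, -1.1]
grip_width: 0.396
grip_force: 59.9
time_s: 23.05
eef_pos: [573.3, 242.3, 355.3]
ee_rot: [-0.0, 0.77, 0.638, -0.001]
force: [-0.9, 0.6, -0.9]
grip_width: 0.398
grip_force: 60.0
time_s: 23.55
eef_pos: [612.4, 135.6, 355.7]
ee_rot: [-0.0, 0.769, 0.639, -0.001]
force: [0.4, 0.3, -1.0]
grip_width: 0.402
grip_force: 60.0
turn [-0.002 -0.    -0.   ] j6 0.22
shift now-axes [-0.094  0.053  0.459] shift after turn [-0.094  0.053  0.459] t 23.6
3583 ((541.658935546875, 141.56536865234375), (149.7824249267578, 250.31680297851562), 79.61627197265625)
14 [(40.2, 64.0, 193), (94.1, 94.4, 36)] []
23 [(60.4, 64.1, 10), (94.2, 94.4, 39)] []
32 [(58.2, 64.3, 67), (93.9, 95.6, 70)] [(26.7, 31.5, 99)]
41 [(53.3, 62.5, 159), (93.9, 101.9, 436)] [(31.5, 38.4, 182)]
50 [(43.9, 55.2, 268), (100.1, 108.7, 535)] []
59 [(44.3, 49.0, 91)] []
held 130 243 [615.4 150.3 136.1]
held 160 336 [615.4 150.6 165.6]
held 190 944 [619.7 148.7 196.3]
held 218 5733 [615.3 140.2 226.1]
held 230 996 [621.6 141.4 235.8]
```

View pics/w10.png

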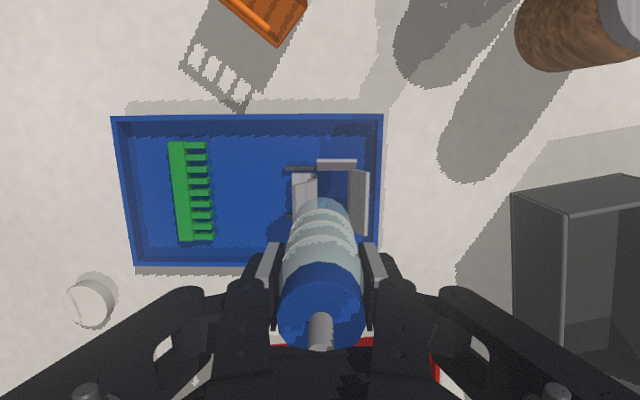

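The bottle hangs upright at (320,265), just short of the clip (mouth around (335,190)). Next I'll centre it over the clip, just above the mouth.

```bash
python3 -m crank '[[-0.05,0.03,0,0,0,0,0.8],[-0.09,0.06,0.15,0,0,0,0.8],[-0.09,0.06,0.35,0,0,0,0.8],[-0.09,0.06,0.5,0,0,0,0.8],[-0.09,0.06,0.5,0,0,0,0.8],[-0.09,0.06,0.5,0,0,0,0.8]]'; python3 - <<'E'
from h import *
rel(616.3,127.3,238,-0.182)
E
```

```text
time_s: 24.2
eef_pos: [616.4, 127.7, 307.2]
ee_rot: [0.0, 0.768, 0.64, 0.0]
force: [0.7, -0.2, -1.0]
grip_width: 0.399
grip_force: 60.0
turn [ 0.    -0.     0.001] j6 0.2
shift now-axes [-0.004 -0.     0.692] shift after turn [-0.004 -0.     0.692] t 24.2
```

```bash
python3 -m crank '[[0,0,0.07,0,0,0,0.8],[0,0,0.14,0,0,0,0.8],[0,0,0.2,0,0,0,0.8],[0,0,0.2,0,0,0,0.8]]' 80; python3 -m crank '[[0,0,0.04,0,0,0,0.8],[0,0,0.08,0,0,0,0.8],[0,0,0.12,0,0,0,0.8],[0,0,0.12,0,0,0,0.8]]'
```

```text
time_s: 24.6
eef_pos: [616.3, 127.0, 285.6]
ee_rot: [-0.001, 0.769, 0.64, -0.001]
force: [-0.3, -0.2, -1.4]
grip_width: 0.391
grip_force: 79.8
time_s: 25.0
eef_pos: [616.7, 126.9, 274.7]
ee_rot: [0.0, 0.769, 0.64, 0.001]
force: [3.2, -0.4, -0.9]
grip_width: 0.392
grip_force: 80.1
```

```bash
python3 -m crank '[[0,0,0.03,0,0,0,0.8],[0,0,0.06,0,0,0,0.8],[0,0,0.08,0,0,0,0.8],[0,0,0.08,0,0,0,0.8]]'
```

```text
time_s: 25.4
eef_pos: [616.5, 126.9, 266.2]
ee_rot: [-0.0, 0.769, 0.64, -0.0]
force: [3.3, -0.4, -1.4]
grip_width: 0.393
grip_force: 80.1
```

```bash
python3 -m crank '[[0,0,0.04,0,0,0,0.8],[0,0,0.08,0,0,0,0.8],[0,0,0.12,0,0,0,0.8],[0,0,0.12,0,0,0,0.8]]'; python3 -m crank '[[0,0,0.04,0,0,0,0.8],[0,0,0.08,0,0,0,0.8],[0,0,0.11,0,0,0,0.8],[0,0,0.11,0,0,0,0.8]]'
```

```text
time_s: 25.8
eef_pos: [616.3, 127.0, 253.7]
ee_rot: [-0.0, 0.769, 0.64, -0.001]
force: [3.9, -0.1, -3.5]
grip_width: 0.393
grip_force: 79.9
time_s: 26.2
eef_pos: [616.3, 127.0, 243.0]
ee_rot: [-0.0, 0.769, 0.64, -0.0]
force: [4.3, -0.1, -3.1]
grip_width: 0.389
grip_force: 79.9
```

```bash
python3 -m crank '[[0,0,0.02,0,0,0,0.8],[0,0,0.035,0,0,0,0.8],[0,0,0.035,0,0,0,0.8]]'; python3 -m crank '[[0,0,0.01,0,0,0,0.8],[0,0,0.01,0,0,0,0.8]]'; python3 -m crank '[[0,0,0.01,0,0,0,0.8],[0,0,0.01,0,0,0,0.8]]'
```

```text
time_s: 26.5
eef_pos: [616.4, 127.0, 240.1]
ee_rot: [-0.0, 0.769, 0.64, -0.0]
force: [4.0, 0.4, -1.1]
grip_width: 0.392
grip_force: 80.3
time_s: 26.7
eef_pos: [616.5, 127.0, 239.2]
ee_rot: [0.0, 0.769, 0.64, 0.0]
force: [3.5, -0.2, -0.4]
grip_width: 0.392
grip_force: 80.3
time_s: 26.9
eef_pos: [616.5, 127.0, 238.3]
ee_rot: [0.0, 0.769, 0.64, 0.0]
force: [3.9, -0.3, 1.9]
grip_width: 0.39
grip_force: 80.4
```

```bash
python3 -m crank '[[0,0,0.01,0,0,0,0.8],[0,0,0.01,0,0,0,0.8]]'; python3 -m crank '[[0,0,0.01,0,0,0,0.8],[0,0,0.01,0,0,0,0.8]]'
```

```text
time_s: 27.1
eef_pos: [616.6, 127.0, 238.3]
ee_rot: [0.0, 0.769, 0.64, 0.0]
force: [2.0, -1.0, 9.0]
grip_width: 0.398
grip_force: 81.1
time_s: 27.3
eef_pos: [616.6, 127.0, 238.2]
ee_rot: [0.0, 0.769, 0.64, 0.001]
force: [-1.1, -1.0, 16.5]
grip_width: 0.393
grip_force: 81.8
```

The bottle is on the floor: force rises while z stays put. I'll ease off, release slowly, lift clear and inspect.

```bash
python3 -m crank '[[0,0,-0.015,0,0,0,0.8],[0,0,-0.02,0,0,0,0.62],[0,0,-0.02,0,0,0,0.55],[0,0,-0.02,0,0,0,0.5],[0,0,-0.02,0,0,0,0.4],[0,0,-0.02,0,0,0,0.3],[0,0,-0.02,0,0,0,0.3],[0,0,-0.1,0,0,0,0.3],[0,0,-0.4,0,0,0,0.3],[0,0,-0.8,0,0,0,0.3],[0,0,-1,0,0,0,0.3]]' 20; python3 -m crank '[[0,0,-0.4,0,0,0,0.2],[-0.2,0,-0.8,0,0,0,0.1],[-0.5,0,-0.8,0,0,0,0],[-0.5,0,-0.8,0,0,0,0]]'; python3 - <<'E'
from h import *
p,d=capture('wrist');i=camera_info('wrist');a=-0.182
C=cloud(i,d,np.full(d.shape,255,np.uint8));q=(C[:,:2]-[542.2,140.9])@np.array([[np.cos(a),-np.sin(a)],[np.sin(a),np.cos(a)]]);z=C[:,2]
for lo,hi in((105,114),(122,130)):
    k=(z>lo)&(z<hi)&(abs(q[:,0]-76)<25)&(abs(q[:,1])<25);print(lo,k.sum(),np.median(z[k]),z[k].max(),cv2.minEnclosingCircle(np.float32(q[k])))
k=(z>30)&(z<62)&(abs(q[:,1])<10)&(q[:,0]>30)&(q[:,0]<70)
for lo in(36,44,52):kk=k&(z>lo)&(z<lo+8);print('gate',lo,kk.sum(),q[kk,0].min() if kk.any() else'',q[kk,0].max() if kk.any() else '')
s,_=capture('scene');t,_=capture('top')
cv2.imwrite('pics/fin.png',np.vstack([np.hstack([cv2.resize(p,(400,250)),cv2.resize(t[110:250,215:445],(400,250))]),cv2.resize(s[140:320,220:428],(800,340),interpolation=3)])[...,::-1])
E
```

```text
time_s: 28.4
eef_pos: [616.5, 127.1, 340.3]
ee_rot: [0.001, 0.769, 0.64, 0.002]
force: [-0.0, -0.1, -0.3]
grip_width: 0.7
grip_force: 0.0
time_s: 28.8
eef_pos: [606.9, 75.4, 418.0]
ee_rot: [0.001, 0.769, 0.639, 0.001]
force: [0.6, -0.3, 0.3]
grip_width: 1.001
grip_force: 0.0
105 1010 108.89272244722633 110.8838813101695 ((75.76776123046875, -0.24384279549121857), 15.407562255859375)
122 89 124.9653851173901 126.59712900305311 ((75.60885620117188, -0.28333353996276855), 3.9910874366760254)
gate 36 70 52.073559949155516 58.177856728919366
gate 44 129 45.8495174867559 54.321547294672904
gate 52 190 38.38998113081086 47.95757406742816
```

View pics/fin.png

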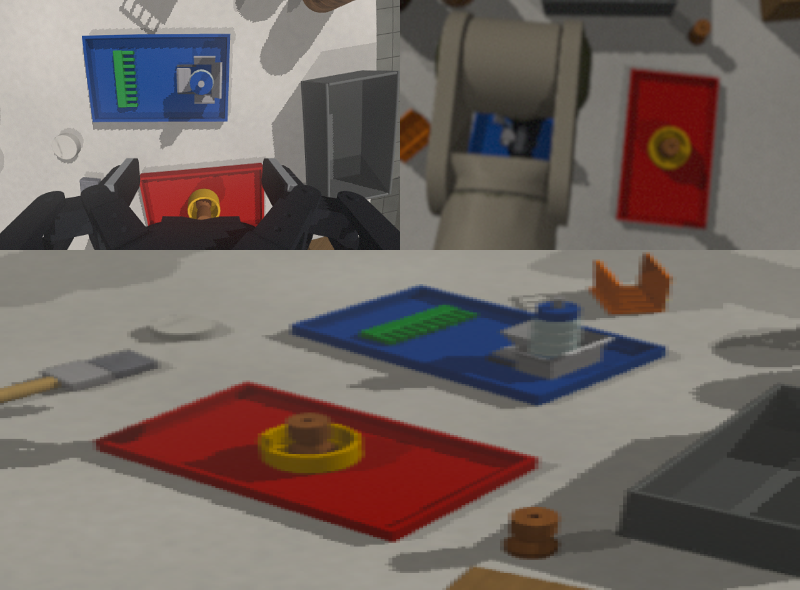

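The final views show the bottle upright in the clip (top-left panel, (202,84)). Its tube top is 5.0 mm above where it stood on the table, which matches the tray floor, and the gate is resting about 5 mm open against the glass. The comb is flat at (124,80) in the same panel, and in the scene panel the toy is upright in the dish at (310,440).

```bash
python3 -c "
from rig import ticket;print(ticket.finish_job())"
```

```text
the job is handed in; nothing more can be done
None
```

Both kits are made up and handed in after about 29 s of robot time: the yellow dish with the chew toy upright stands in the red tray, and the blue tray holds the comb flat and the bottle fully home in its clip; the white dish and hay rack were not touched.

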